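Show a glaze test tile's coded end to the document camera

TASK

Start the document camera's self-timer by pressing its spring plunger right down to its stop, keep it there for a moment and let it spring back. Then pick the white test tile off its kiln prop, leaving its notched end uncovered, and hold the back of that end up to the camera: the end with the small corner notch pointing to the lens and tipped up about 40 degrees, at lens height, centred, about 9 cm in front of the lens. Finish while holding it there still in the gripper; leave the jar, the mug and the rolling pin alone.

Things in the scene. Friction and masses are not known exactly. Their poses are not given: they have to be found in the camera images.
- tile_center (a point): Centre (half-way up) of the loose white ceramic test tile, 120 x 46 x 10 mm, about 110 g. x: along it to the notched end, whose back bears the glaze code; y: across its width; z up. The notch, a square 15 x 15 mm cut through the full thickness, takes away the corner at +x, +y only. The tile lies flat, centred on a kiln prop, its underside 26 mm above the bench.
- tile_label (a point): Middle of the tile's notched (coded) end: 42 mm along +x from the tile's centre, 18 mm short of the end, half-way through the thickness; same axes as the tile. The code patch is on the underside here. Keep this end uncovered: grip the tile across its 46 mm width, around its middle or nearer the plain end.
- plunger_top (a point): Centre of the top of the self-timer's round steel plunger head, 38 mm across, on a fixed dark conical base 76 mm across and 34 mm high; 60 mm above the bench when up. It is pushed straight down.
- plunger (a joint): Travel of the plunger: 0 up, 0.014 m at its stop; it springs back by itself. The push needed grows from about 2 N to 6.5 N at the stop.
- lens (a point): Centre of the front glass of the document camera: a fixed grey box (50 x 74 x 44 mm) on a thin post on a base plate, lens 200 mm above the bench. x axis: level, from the lens back into the camera, so the lens looks along -x; y axis: to the left as seen looking along +x; z up. Nothing stands in front of the lens above the base plate.
- jar: Bystander: squat closed amber glass jar, loose, 68 mm across, 85 mm high, origin under its centre.
- mug: Bystander: loose terracotta mug, 76 mm across, 90 mm high, origin under its centre.
- roller_mid (a point): Bystander: middle of a loose wooden rolling pin lying on the bench, 48 mm thick, 300 mm long over its handles, x axis along it.
- prop: Fixed round grey kiln prop under the middle of the tile (within 5 mm), 32 mm across and 26 mm high, origin under its centre. The tile overhangs it on all sides, so fingers can go down past the long sides of the tile.
- tile: The same tile again, with its origin at the middle of its underside, same axes as point tile_center.
- doccam: The same document camera, with its origin on the bench 200 mm straight below the lens glass, same axes as the lens.
There are look-alikes about, which are no part of the job. What is shaped like the tile but brown or red is not meant.

How it is judged:
By the outcome, as a careful person would: the job done as asked, in the order asked, and still so for the second after the job is handed in, while the arm keeps its last pose, push and grip.
It also fails if it takes over 48 s, if anything falls off the work surface, if the arm or the gripper's body presses on something with over 40 N, if the wrist force passes 120 N, or if a joint passes its speed limit or range.

ROBOT

A 6-joint arm with a two-finger parallel gripper is mounted at the origin on the work surface. World frame = base frame: x ahead of the robot, y to its left, z up, the work surface at z = 0. Lengths are in m, angles in rad, forces in N, time in s.
With the tool pointing down it reaches from about 0.25 to 0.775 m from the base axis. Payload 4 kg.
Tool frame: the origin (TCP) lies on the centre line of the jaws, within the pads' length; the fingertips stand 8 mm ahead of it and the grasp point (between the pads) lies 11 mm behind it; z points along the fingers, y is the direction in which the jaws open and shut (so a half turn about z gives the same grasp; the last joint's range is limited). The gripper opens to 94 mm and grips with 3 to 60 N. Pads are 16 mm wide; open, the fingers measure 119 mm over their backs; the gripper's body (75 mm by 177 mm) begins 78 mm behind the grasp point.
Start: joints at [-1.299, 0.087, 1.371, -0, 1.684, -0.103], TCP at [0.201, -0.512, 0.214] pointing down, gripper open.
Joint ranges: [-3.1, 3.1], [-0.76, 2.03], [0.27, 2.55], [-1.08, 4.22], [0.17, 2.65], [-2.57, 2.57]. Speed limits (rad/s): [2.79, 2.79, 3.14, 3.14, 3.14, 3.14].

INTERFACE

Orientations are given as [roll, pitch, yaw] about the fixed x, y, z axes, in that order (R = Rz(yaw) Ry(pitch) Rx(roll)).
In Python, from bench import robot, cams, close_job gives the robot as it stands.
- The arm moves only by the tool arm_command, never from a script. Its argument "plan" is one flat list of numbers, 7 for each row, row after row: the shift along the tool's x, y, z in cm, then the turn, a rotation vector about the tool's x, y, z in degrees, then the closure, from 0 (fully open) to 1 (shut). A call has 1 to 8 rows; each row shifts and turns the commanded pose from where the row before left it, along the tool's axes as they then stand; what a row does not reach is not made up. A row lasts 1/8 s, in which the tool goes at most 62.5 mm and 10.7 degrees, less where a joint would pass 70% of its speed; a pose out of reach is approached as far as the arm can. A call with a gripper value outside its range is refused whole. The fingers move at their own pace and stop on an object; the grip force is fixed at half the most. Time passes only in rows, so rows that do not move let the fingers close. It gives the time, the measured TCP pose, the force and the opening at its end, in the units of the state.
- robot.get_obs(): the state, without advancing time (a new reading comes with each control period).
- cams.snapshot(name): name is "side" or "top"; returns a dict with "pixels" (420x560x3 uint8, red, green, blue), "fov_y" (degrees; the focal length in pixels is half the picture's height over the tangent of half this angle, whatever the lens; pixels are square), "cx", "cy" (the principal point, pixels), "k1" (the pictures are not rectified: a ray, as slopes to the right and down, at radius r is drawn at 1 + k1 r^2 times it, then the intrinsics apply), "camera_from_world" (4x4, takes a point from world to camera coordinates). Camera axes: x right, y up, looking along -z (the intrinsics and any distortion apply to the point x, -y, -z); pixel columns grow to the right and rows downward; lengths in m; the calibration is good to about 2 mm. A picture is of the moment at which its call begins. There is no depth.
- close_job(): hands the job in, once; it reports no verdict.
The state is a dict: "time": time; "joint_positions": joint angles; "qvel": joint speeds; "joint_torque": joint torques, N m; "tool_pos": TCP position; "ee_rot": TCP orientation; "wrist_force": force on the tool from outside, world axes, zero at the start; "wrist_torque": the same for the moment, N m; "width": finger opening in m.
Only numpy, scipy, OpenCV 4.12 (cv2) and the standard library are available. Lean on these libraries where they do the work, as an engineer would, in place of code of your own. Each camera call takes 0.05 s, during which the arm holds its last target.

## Working session

There is one attempt and no reset: what is moved stays moved. The work goes in short steps, Python scripts to look and compute and a tool call to move; the robot and the scene stay as the last step left them, time stands still between calls to the robot, and variables do not carry over. Pictures are saved under pics/ and viewed, and the job is handed in when it is done.

Besides the shell and the picture viewer there is one more tool, called after "Request:" as name(argument=value, ...) on one line, values as JSON. arm_command: Moves the arm, as the interface text tells. Its arguments: {"type":"object","properties":{"plan":{"type":"array","items":{"type":"number"}}},"required":["plan"]}

```bash
mkdir -p pics; ls; cat > h.py <<'E'
import numpy as np, cv2
from bench import robot, cams, close_job
def snap(n):
    s=cams.snapshot(n); s['f']=210/np.tan(np.radians(s['fov_y'])/2); return s
def K(s): return np.array([[s['f'],0,s['cx']],[0,s['f'],s['cy']],[0,0,1.]])
D=lambda s: np.array([s['k1'],0,0,0,0.])
def ray(s,uv):
    uv=np.array(uv,float).reshape(-1,1,2)
    p=cv2.undistortPoints(uv,K(s),D(s)).reshape(-1,2)
    d=np.c_[p[:,0],-p[:,1],-np.ones(len(p))]
    M=np.array(s['camera_from_world']);R=M[:3,:3]
    return -R.T@M[:3,3], d@R
def onplane(s,uv,z):
    o,d=ray(s,uv); return o+d*((z-o[2])/d[:,2])[:,None]
def proj(s,P):
    P=np.atleast_2d(P);M=np.array(s['camera_from_world']);c=P@M[:3,:3].T+M[:3,3]
    c=c*[1,-1,-1]
    return cv2.projectPoints(c.reshape(-1,1,3),np.zeros(3),np.zeros(3),K(s),D(s))[0].reshape(-1,2)
def tri(s1,a,s2,b):
    o1,d1=ray(s1,a);o2,d2=ray(s2,b);d1=d1[0];d2=d2[0]
    t=np.linalg.lstsq(np.c_[d1,-d2],o2-o1,rcond=None)[0]
    p=o1+d1*t[0];q=o2+d2*t[1];return (p+q)/2,np.linalg.norm(p-q)
def save(s,n,box=None,k=1):
    im=s['pixels'][:,:,::-1]
    if box: im=im[box[1]:box[3],box[0]:box[2]]
    cv2.imwrite('pics/'+n,cv2.resize(im,None,fx=k,fy=k,interpolation=cv2.INTER_CUBIC))
E
python3 - <<'E'
from h import *
for n in('top','side'):
    s=snap(n);save(s,n+'0.png');print(n,s['fov_y'],s['cx'],s['cy'],s['k1'],np.round(s['camera_from_world'],3).tolist())
    np.save(n+'0.npy',s,allow_pickle=True)
print(robot.get_obs())
E
```

```text
pics
top 52.428374596464344 271.6820708100639 211.7306684327341 -0.05670271588191729 [[-0.108, -0.994, -0.004, 0.086], [0.969, -0.106, 0.222, -0.604], [-0.221, 0.02, 0.975, -1.102], [0.0, 0.0, 0.0, 1.0]]
side 49.554859012546565 277.7703374413735 210.3669904178284 -0.019081969632278033 [[-0.95, -0.312, 0.007, 0.562], [0.191, -0.562, 0.805, -0.2], [-0.247, 0.766, 0.593, -1.48], [0.0, 0.0, 0.0, 1.0]]
{'time': 0.1, 'joint_positions': array([-1.29912075e+00,  8.78919856e-02,  1.37208438e+00,  4.61535566e-07,
        1.68356801e+00, -1.03090201e-01]), 'qvel': array([-0.00067265, -0.00147277, -0.00204687,  0.00155528,  0.0027662 ,
        0.00063063]), 'joint_torque': array([ 1.96373934e-03, -3.41253161e+01, -3.03301299e+01,  7.20231584e-02,
        3.04204028e-02, -1.01258213e-04]), 'tool_pos': array([ 0.20120608, -0.511378  ,  0.21242474]), 'ee_rot': array([-3.13965134e+00, -2.01303267e-04,  3.74765638e-01]), 'wrist_force': array([-0.3811027 ,  0.17348883,  1.55431156]), 'wrist_torque': array([-0.01448013, -0.03085652, -0.02282447]), 'width': 0.09398533843693935}
```

View pics/top0.png

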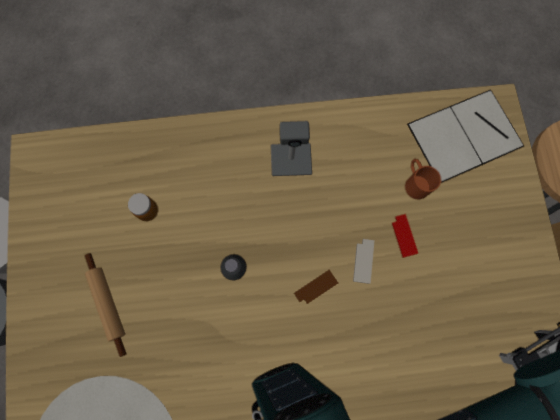

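View pics/side0.png

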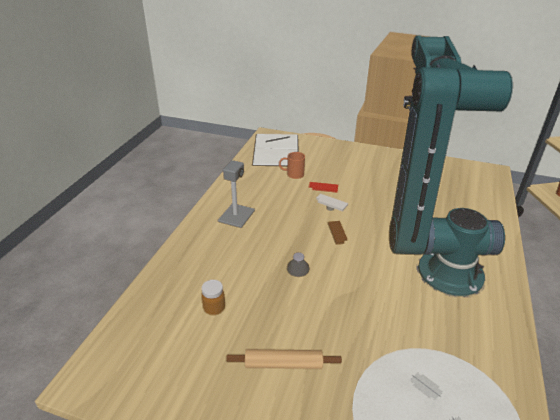

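```bash
python3 - <<'E'
from h import *
t=np.load('top0.npy',allow_pickle=True).item();s=np.load('side0.npy',allow_pickle=True).item()
save(t,'tc.png',(340,225,390,295),8);save(s,'sc.png',(305,185,360,220),12)
save(t,'pc.png',(205,240,265,295),8);save(s,'pcs.png',(275,245,325,285),12)
save(t,'lc.png',(260,110,325,185),8);save(s,'lcs.png',(210,155,265,235),7)
E
```

```text
(no output)
```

View pics/tc.png

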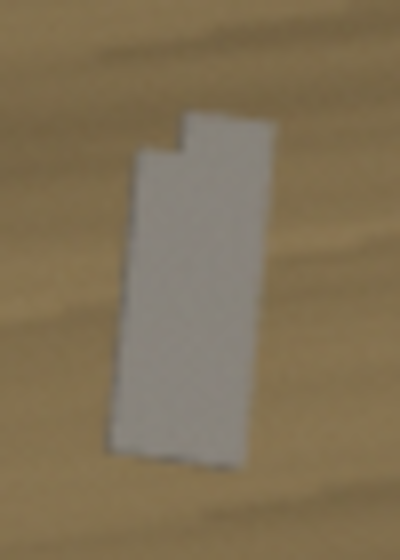

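View pics/sc.png

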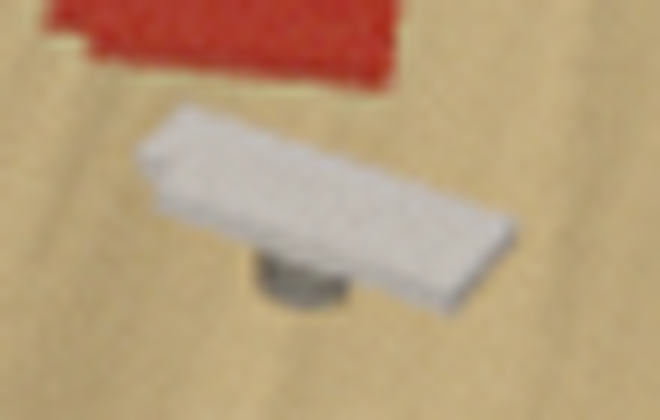

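View pics/pc.png

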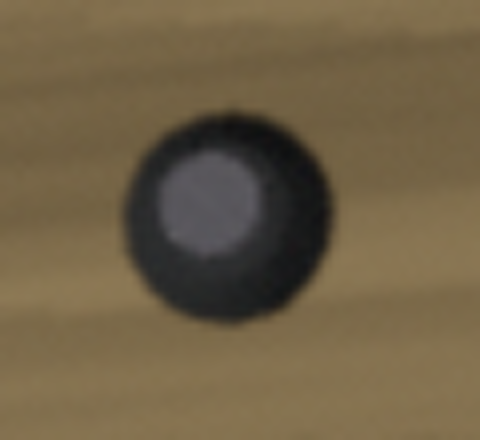

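View pics/pcs.png

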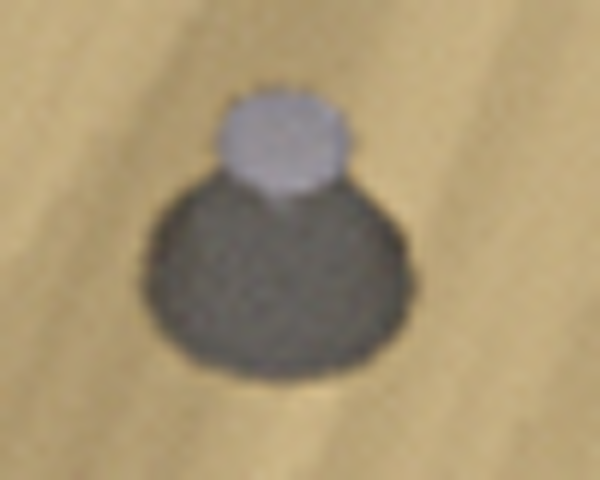

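View pics/lc.png

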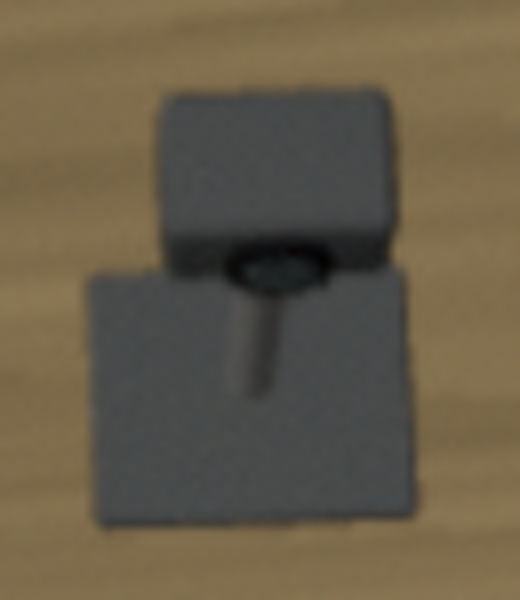

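View pics/lcs.png

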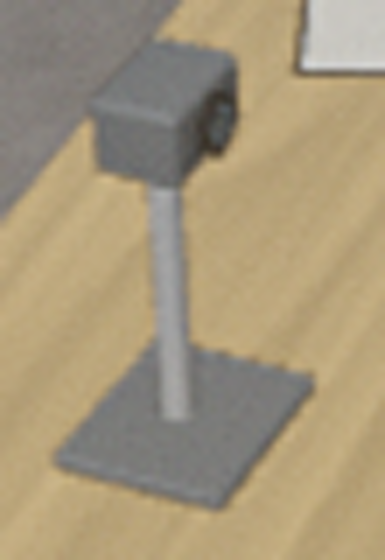

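```bash
python3 - <<'E'
from h import *
t=np.load('top0.npy',allow_pickle=True).item();s=np.load('side0.npy',allow_pickle=True).item()
def c(p,b,k): return [(p[0]+.5)/k-.5+b[0],(p[1]+.5)/k-.5+b[1]]
T={}
TT=lambda p:c(p,(340,225),8);SS=lambda p:c(p,(305,185),12)
for n,a,b in[('nx-y',(277,121),(190,105)),('nxnotch',(183,113),(140,150)),('pl-y',(243,467),(515,222)),('pl+y',(109,453),(455,295))]:
    p,e=tri(t,TT(a),s,SS(b));print(n,p.round(4),round(e,4),'plane',onplane(t,TT(a),.036).round(4)[0],onplane(s,SS(b),.036).round(4)[0])
    T[n]=p
PT=lambda p:c(p,(205,240),8);PS=lambda p:c(p,(275,245),12)
print('plunger',tri(t,PT((209,202)),s,PS((285,136))),onplane(t,PT((209,202)),.06),onplane(s,PS((285,136)),.06))
L=lambda p:c(p,(260,110),8);LS=lambda p:c(p,(210,155),7)
print('lens',tri(t,L((277,272)),s,LS((220,122))),onplane(t,L((277,272)),.2))
for n,a,b in[('bx right back',(390,95),(155,42)),('box left back',(165,95),(95,108)),('box rf',(388,235),(237,60)),('box lf',(170,235),(178,128))]: print(n,tri(t,L(a),s,LS(b)))
print('base',onplane(t,[L(p) for p in((90,275),(403,270),(415,517),(98,525))],.008).round(4))
print('base side',onplane(s,[LS(p) for p in((60,460),(217,505),(312,380),(160,345))],.008).round(4))
# other objects
for n,u in(('brown',(316,287)),('red',(405,236)),('mug',(425,180)),('jar',(140,205))): print(n,onplane(t,u,.03).round(3))
E
```

```text
nx-y [ 0.5038 -0.2571  0.0336] 0.0062 plane [ 0.5066 -0.2562  0.036 ] [ 0.4999 -0.2536  0.036 ]
nxnotch [ 0.5112 -0.2243  0.0353] 0.0039 plane [ 0.513  -0.2239  0.036 ] [ 0.509  -0.2233  0.036 ]
pl-y [ 0.3886 -0.2265  0.0332] 0.0029 plane [ 0.39   -0.2257  0.036 ] [ 0.3867 -0.2227  0.036 ]
pl+y [ 0.3986 -0.1815  0.0334] 0.0027 plane [ 0.3998 -0.1808  0.036 ] [ 0.3968 -0.1781  0.036 ]
plunger (array([0.47688383, 0.14516091, 0.05660986]), np.float64(0.0031487859829891175)) [[0.47807723 0.1450966  0.06      ]] [[0.47435122 0.14879305 0.06      ]]
lens (array([ 0.74687092, -0.05303069,  0.20143778]), np.float64(0.0029288242357647324)) [[ 0.74899051 -0.05297414  0.2       ]]
bx right back (array([ 0.79766821, -0.09420466,  0.21479257]), np.float64(0.0013248412665472671))
box left back (array([ 0.80225688, -0.02402849,  0.21617371]), np.float64(0.0058741842524027595))
box rf (array([ 0.74993801, -0.08719234,  0.21716226]), np.float64(0.0013709781621496402))
box lf (array([ 0.75604325, -0.02020622,  0.21572634]), np.float64(0.0048256540555265785))
base [[ 0.8312 -0.0015  0.008 ]
 [ 0.8204 -0.1184  0.008 ]
 [ 0.7236 -0.1103  0.008 ]
 [ 0.7332  0.0062  0.008 ]]
base side [[ 0.8233 -0.      0.008 ]
 [ 0.7306  0.0089  0.008 ]
 [ 0.7226 -0.1096  0.008 ]
 [ 0.8138 -0.1134  0.008 ]]
brown [[ 0.396 -0.079  0.03 ]]
red [[ 0.508 -0.346  0.03 ]]
mug [[ 0.664 -0.434  0.03 ]]
jar [[0.679 0.392 0.03 ]]
```

Candidates for the tile, by top-view pixel: the white piece (365,261), the red one (405,236) and the brown one (316,287). The white one is the match. It sits on a prop, and its notch is at top px (360,241), the far-left corner, which is +x,+y as described. The plunger is at (231,265) and the lens at (294,143).

I'll close the gripper and turn the tool to yaw -15° on the way to the plunger.

Request:
arm_command(plan=[0,0,0,0,0,9.1,1,0,0,0,0,0,9.1,1,0,0,0,0,0,9.1,1,0,0,0,0,0,9.2,1,0.8,-5.9,0,0,0,0,1,0.8,-5.9,0,0,0,0,1,0.8,-5.9,0,0,0,0,1,0.8,-5.9,0,0,0,0,1])

```text
time: 1.1
tool_pos: [0.2937, -0.2903, 0.213]
ee_rot: [-3.141, 0.0, -0.263]
wrist_force: [0.7, -0.4, -0.1]
width: 0.0177
```

Request:
arm_command(plan=[0.8,-5.9,0,0,0,0,1,0.8,-5.9,0,0,0,0,1,0.8,-5.9,0,0,0,0,1,0.8,-5.9,0,0,0,0,1,0.8,-5.9,0,0,0,0,1,0.8,-5.9,0,0,0,0,1,0,0,0,0,0,0,1,0,0,0,0,0,0,1])

```text
time: 2.1
tool_pos: [0.4311, 0.0369, 0.213]
ee_rot: [3.14, 0.001, -0.262]
wrist_force: [0.7, -1.4, -0.1]
width: 0.0
```

Request:
arm_command(plan=[0.8,-5.9,0,0,0,0,1,0.8,-5.9,0,0,0,0,1,0,0,5,0,0,0,1,0,0,5,0,0,0,1,0,0,2,0,0,0,1,0,0,0,0,0,0,1])

```text
time: 2.85
tool_pos: [0.4762, 0.1447, 0.0914]
ee_rot: [3.139, 0.004, -0.266]
wrist_force: [0.0, 0.0, 0.3]
width: 0.0003
```

```bash
python3 - <<'E'
from h import *
t=snap('top');s=snap('side');save(t,'t1.png',(190,220,290,310),6);save(s,'s1.png',(250,220,350,295),6)
o=robot.get_obs();print(o['tool_pos'],o['wrist_force'])
tip=o['tool_pos']-[0,0,.008];print(proj(t,[o['tool_pos'],tip]),proj(s,[o['tool_pos'],tip]))
E
```

```text
[0.47843643 0.14568912 0.09455526] [ 0.01495939 -1.16231086  0.06583606]
[[229.15674498 263.36877166]
 [229.46465213 263.68488536]] [[297.69177079 246.77528867]
 [297.60737694 248.69546326]]
```

View pics/s1.png

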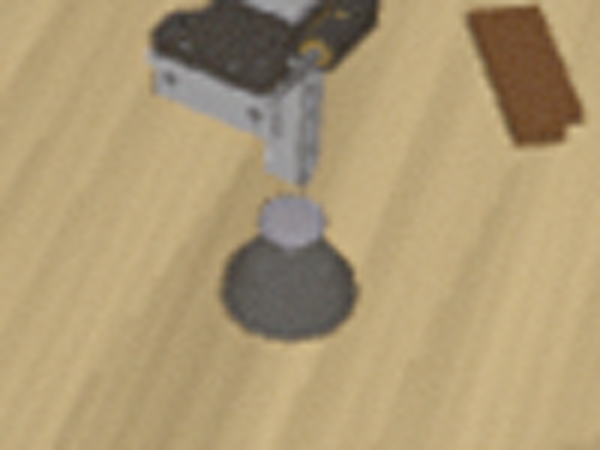

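View pics/t1.png

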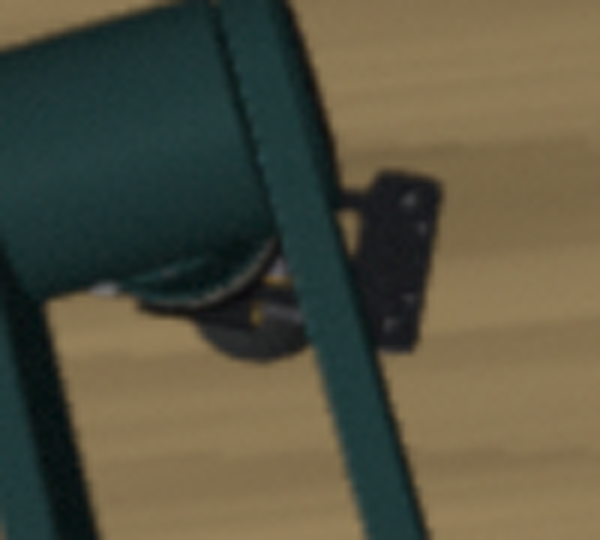

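Request:
arm_command(plan=[0,0,1.5,0,0,0,1,0,0,1,0,0,0,1,0,0,1,0,0,0,1,0,0,0.5,0,0,0,1,0,0,0,0,0,0,1,0,0,0,0,0,0,1])

```text
time: 3.7
tool_pos: [0.4779, 0.1469, 0.0543]
ee_rot: [3.141, -0.001, -0.262]
wrist_force: [-1.8, -0.8, 5.1]
width: 0.0006
```

```bash
python3 - <<'E'
from h import *
s=snap('side');save(s,'s2.png',(250,220,350,295),6)
for i in range(2):
    o=robot.get_obs();print(o['tool_pos'],o['wrist_force']); snap('side')
E
```

```text
[0.47792199 0.1469165  0.05432697] [-0.49133029 -1.58730491  5.82834938]
[0.47792877 0.14692779 0.05433204] [-0.6942387  -2.12291207  6.69988556]
```

View pics/s2.png

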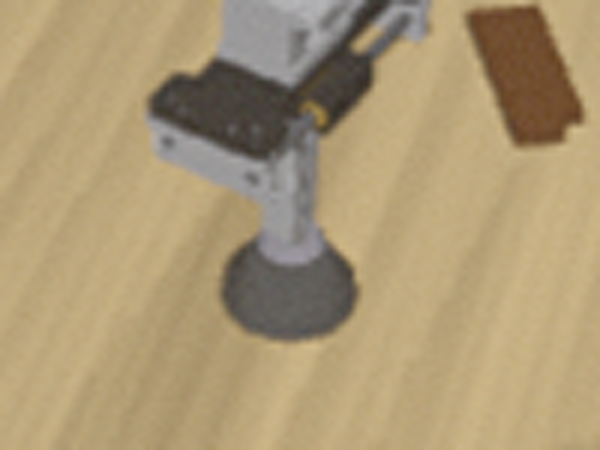

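The tip is on the head and the plunger is nearly down, at about 6 N. I'll press a little further until the stop shows clearly in the force.

Request:
arm_command(plan=[0,0,0.2,0,0,0,1,0,0,0,0,0,0,1,0,0,0.1,0,0,0,1,0,0,0,0,0,0,1,0,0,0,0,0,0,1,0,0,0,0,0,0,1])

```text
time: 4.6
tool_pos: [0.4781, 0.147, 0.0536]
ee_rot: [3.141, -0.002, -0.262]
wrist_force: [-5.4, -3.8, 14.8]
width: 0.0008
```

Request:
arm_command(plan=[0,0,0,0,0,0,1,0,0,0,0,0,0,1,0,0,-0.8,0,0,0,1,0,0,-1.5,0,0,0,1,0,0,-3,0,0,0,1,0,0,0,0,0,0,1])

```text
time: 5.35
tool_pos: [0.4793, 0.1477, 0.1057]
ee_rot: [-3.139, -0.004, -0.262]
wrist_force: [-0.0, -0.6, -0.5]
width: 0.0006
```

```bash
python3 - <<'E'
from h import *
s=snap('side');save(s,'s3.png',(250,220,350,295),6)
o=robot.get_obs();print(o['tool_pos'],o['wrist_force'])
E
```

```text
[0.47813878 0.14736754 0.10400235] [ 0.19286937  0.37412722 -0.58115345]
```

View pics/s3.png

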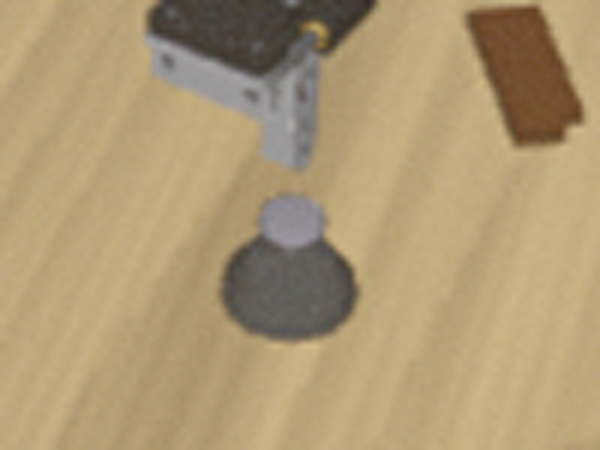

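Request:
arm_command(plan=[0,0,-4,0,0,0,0,1.1,6,-4,0,0,0,0,1.1,6,0,0,0,0,0,1.1,6,0,0,0,0,0,1.1,6,0,0,0,0,0,1,6,0,0,0,0,0,1,6,0,0,0,0,0,0,0,0,0,0,0,0])

```text
time: 6.4
tool_pos: [0.4452, -0.2117, 0.1753]
ee_rot: [-3.141, 0.004, -0.269]
wrist_force: [0.2, 0.2, 0.3]
width: 0.0769
```

Request:
arm_command(plan=[0,0.4,4,0,0,0,0,0,0,2.5,0,0,0,0,0,0,0,0,0,0,0,0,0,0,0,0,0,0])

```text
time: 6.9
tool_pos: [0.4462, -0.2117, 0.1132]
ee_rot: [-3.142, -0.0, -0.261]
wrist_force: [0.1, -0.2, 0.5]
width: 0.0942
```

```bash
python3 - <<'E'
from h import *
t=snap('top');s=snap('side');save(t,'t4.png',(320,200,410,300),6);save(s,'s4.png',(280,140,390,225),7)
o=robot.get_obs();p=o['tool_pos'];print(p,o['ee_rot'],o['wrist_force'],o['width'])
print(proj(t,p),proj(s,p),proj(s,p-[0,0,.008]))
E
```

```text
[ 0.44672347 -0.21235336  0.11419797] [ 3.14088595e+00 -2.57644066e-03 -2.61436160e-01] [ 0.01829807 -0.28257816 -0.90397124] 0.09427223052899253
[[368.12780173 259.60173619]] [[332.99152252 184.36591514]] [[332.82154022 186.1716182 ]]
```

View pics/s4.png

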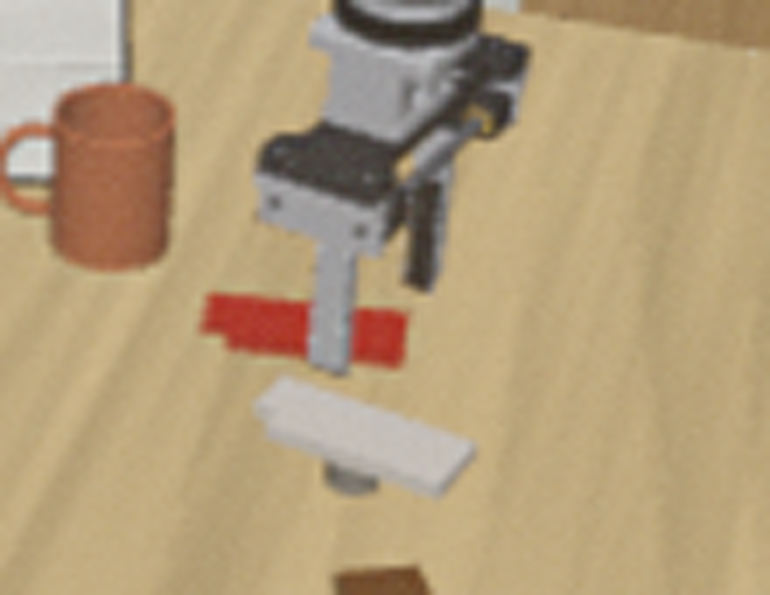

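View pics/t4.png

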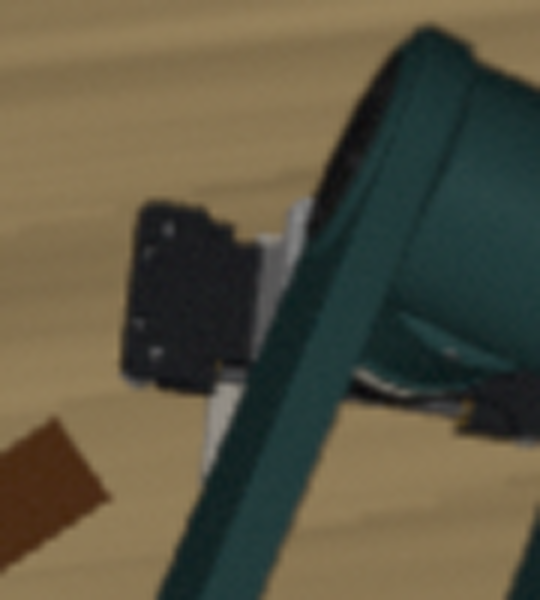

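Request:
arm_command(plan=[0.2,0.6,3,0,0,0,0,0,0,3,0,0,0,0,0,0,2,0,0,0,0,0,0,1.3,0,0,0,0,0,0,0,0,0,0,0,0,0,0,0,0,0,0])

```text
time: 7.75
tool_pos: [0.447, -0.2192, 0.021]
ee_rot: [3.141, -0.002, -0.262]
wrist_force: [0.2, 0.6, -0.5]
width: 0.0937
```

```bash
python3 - <<'E'
from h import *
s=snap('side');save(s,'s5.png',(280,140,390,225),7)
o=robot.get_obs();p=o['tool_pos'];print(p,o['ee_rot'],o['wrist_force'],o['width'])
E
```

```text
[ 0.44707067 -0.2192367   0.02109525] [ 3.14075638e+00 -2.52441051e-03 -2.62193851e-01] [-0.65719882 -0.93722131 -0.09668267] 0.09429104358309909
```

View pics/s5.png

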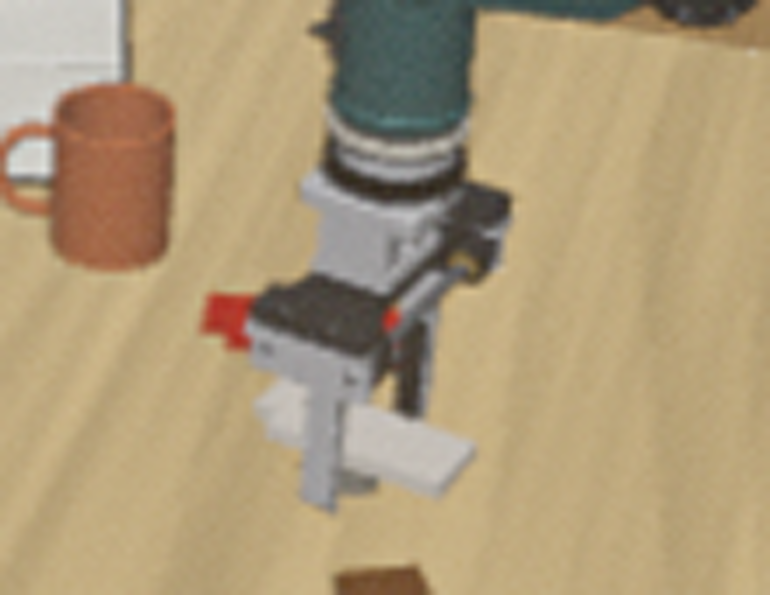

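Request:
arm_command(plan=[0,0,0,0,0,0,1,0,0,0,0,0,0,1,0,0,0,0,0,0,1,0,0,0,0,0,0,1,0,0,0,0,0,0,1,0,0,0,0,0,0,1])

```text
time: 8.55
tool_pos: [0.4461, -0.2186, 0.0197]
ee_rot: [-3.141, 0.0, -0.262]
wrist_force: [0.6, 0.7, 0.5]
width: 0.0454
```

```bash
python3 - <<'E'
from h import *
s=snap('side');save(s,'s6.png',(280,140,390,225),7)
o=robot.get_obs();p=o['tool_pos'];print(p,o['ee_rot'],o['wrist_force'],o['width'])
E
```

```text
[ 0.44610957 -0.21859026  0.01968279] [-3.14147075e+00  1.47354034e-04 -2.62239784e-01] [ 0.2926319   0.76426906 -0.027178  ] 0.0456935655023069
```

View pics/s6.png

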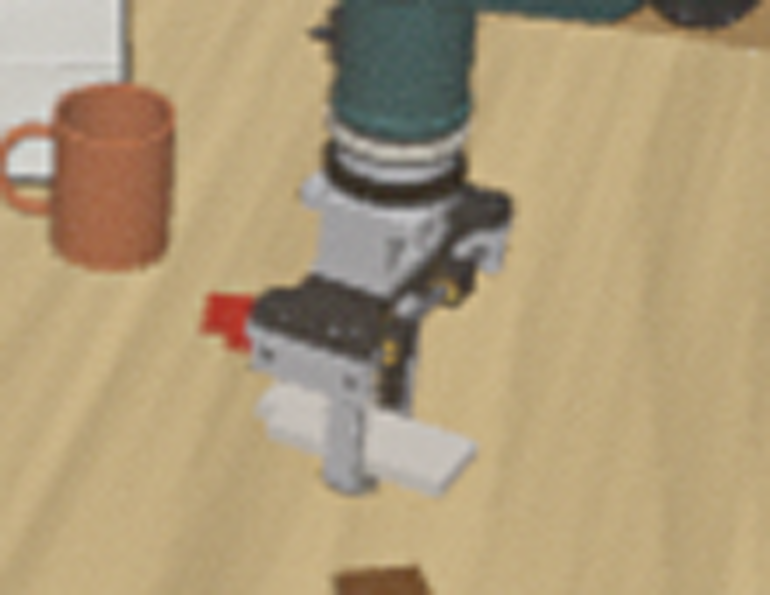

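Request:
arm_command(plan=[0,0,-1,0,0,0,1,0,0,-3,0,0,0,1,0,0,-4,0,0,0,1,0,0,-4,0,0,0,1,0,0,-4,0,0,0,1,0,0,0,0,0,0,1,0,0,0,0,0,0,1])

```text
time: 9.48
tool_pos: [0.4456, -0.2184, 0.1788]
ee_rot: [-3.141, 0.001, -0.262]
wrist_force: [0.7, -0.4, -0.9]
width: 0.0458
```

Request:
arm_command(plan=[2.1,-4.1,0,0,0,0,1,2.1,-4.1,0,0,0,0,1,2.1,-4.1,0,0,0,0,1,2.1,-4.1,0,0,0,0,1,2.1,-4.1,0,0,0,0,1,0,0,0,0,0,-5.1,1,0,0,0,0,0,-5.1,1,0,0,0,0,0,0,1])

```text
time: 10.48
tool_pos: [0.5996, -0.0475, 0.1769]
ee_rot: [-3.141, 0.005, -0.085]
wrist_force: [-0.4, 0.3, -0.8]
width: 0.0456
```

Request:
arm_command(plan=[0,0,0,0,8,0,1,0,0,0,0,8,0,1,0,0,0,0,8,0,1,0,0,0,0,8,0,1,0,0,0,0,8,0,1,0,0,0,0,0,0,1,0,0,0,0,0,0,1])

```text
time: 11.35
tool_pos: [0.6015, -0.0483, 0.1808]
ee_rot: [-3.141, -0.698, -0.085]
wrist_force: [-0.2, 0.1, -0.8]
width: 0.0458
```

```bash
python3 - <<'E'
from h import *
t=snap('top');s=snap('side');save(t,'t7.png',(255,110,355,200),8);save(s,'s7.png',(200,130,310,215),7)
np.save('t7.npy',t,allow_pickle=True);np.save('s7.npy',s,allow_pickle=True)
o=robot.get_obs();p=o['tool_pos'];print(p,o['ee_rot'],o['wrist_force'],o['width'],o['joint_positions'])
E
```

```text
[ 0.60265673 -0.04842383  0.1823012 ] [ 3.14116188 -0.70060973 -0.0843256 ] [ 0.79591119  1.30692994 -1.2482107 ] 0.04564286408481224 [-0.22545301 -0.24667096  1.90453663  0.12714151  0.79204251  1.37307033]
```

View pics/s7.png

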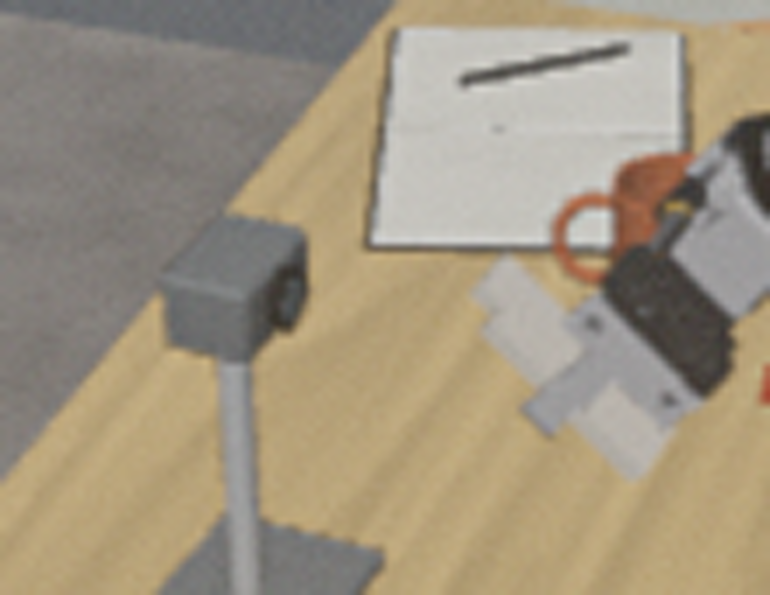

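View pics/t7.png

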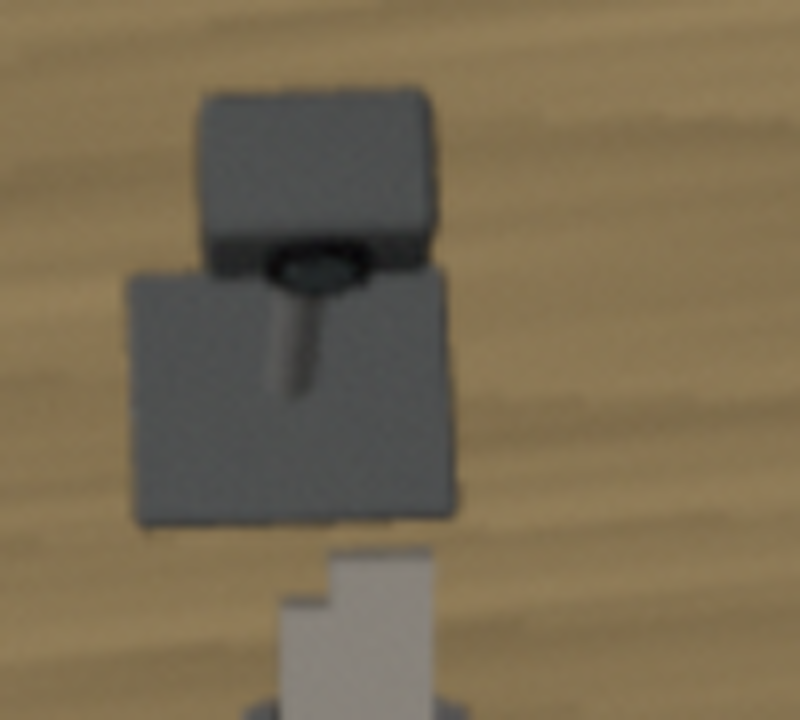

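```bash
cat > m.py <<'E'
from h import *
from scipy.spatial.transform import Rotation as Ro
def c(p,b,k): return [(p[0]+.5)/k-.5+b[0],(p[1]+.5)/k-.5+b[1]]
t=np.load('t7.npy',allow_pickle=True).item();s=np.load('s7.npy',allow_pickle=True).item()
T=lambda p:c(p,(255,110),8);S=lambda p:c(p,(200,130),7)
for n,a,b in[('lens',(318,270),(290,295)),('+x-y',(431,553),(512,257)),('+xnotch',(330,554),(473,292)),('in notch',(330,604),(490,312)),('outnotch',(281,604),(484,335))]:
    print(n,*[np.round(v,4) for v in tri(t,T(a),s,S(b))])
p=np.array([.6025,-.0484,.182]);R=Ro.from_euler('xyz',[3.1412,-.7,-.0845]).as_matrix()
print(R.round(3))
for g in(-.004,-.010):
  G=p-.011*R[:,2]
  f=lambda x,y,z:G+R@np.array([x-g,-y,-z])  # tile coords -> tool
  print(g,'label',f(.042,0,0).round(4),'+x-y top',f(.06,-.023,.005).round(4),'notch',f(.06,.008,.005).round(4),f(.045,.008,.005).round(4),f(.045,.023,.005).round(4))
  for q in [(.06,-.023,.005),(.06,.008,.005),(.045,.008,.005),(.045,.023,.005)]:
    a=proj(t,f(*q))[0];b=proj(s,f(*q))[0];print(((a-[255,110]+.5)*8).round(0),((b-[200,130]+.5)*7).round(0))
print('lens pred',[((proj(v,[.747,-.053,.2])[0]-o+.5)*k).round(0) for v,o,k in((t,[255,110],8),(s,[200,130],7))])
E
python3 m.py
```

```text
lens [ 0.747  -0.0533  0.2024] 0.0031
+x-y [ 0.6391 -0.0731  0.2347] 0.0072
+xnotch [ 0.6463 -0.0433  0.2296] 0.0021
in notch [ 0.6353 -0.0419  0.2206] 0.0017
outnotch [ 0.6358 -0.0278  0.2166] 0.0028
[[ 0.762 -0.085  0.642]
 [-0.065 -0.996 -0.055]
 [ 0.644  0.    -0.765]]
-0.004 label [ 0.6305 -0.0508  0.22  ] +x-y top [ 0.6391 -0.0746  0.2355] notch [ 0.6417 -0.0437  0.2355] [ 0.6303 -0.0427  0.2258] [ 0.6315 -0.0278  0.2258]
[440. 564.] [507. 252.]
[336. 567.] [481. 283.]
[335. 613.] [503. 305.]
[285. 614.] [490. 320.]
-0.01 label [ 0.6351 -0.0512  0.2239] +x-y top [ 0.6436 -0.075   0.2393] notch [ 0.6463 -0.0441  0.2393] [ 0.6348 -0.0431  0.2297] [ 0.6361 -0.0282  0.2297]
[440. 546.] [498. 244.]
[336. 548.] [472. 274.]
[335. 594.] [494. 296.]
[285. 596.] [481. 311.]
lens pred [array([318., 278.]), array([288., 299.])]
```

Request:
arm_command(plan=[0.2,-0.2,1,0,0,0,1,0.2,-0.2,1,0,0,0,1,0.2,-0.2,1,0,0,0,1,0,0,0.3,0,0,0,1,0,0,0,0,0,0,1,0,0,0,0,0,0,1])

```text
time: 12.2
tool_pos: [0.6269, -0.0441, 0.1586]
ee_rot: [3.141, -0.699, -0.084]
wrist_force: [-0.8, 0.4, -1.3]
width: 0.0457
```

```bash
python3 - <<'E'
from h import *
t=snap('top');s=snap('side');save(t,'t8.png',(255,110,355,200),8);save(s,'s8.png',(220,145,290,210),10)
np.save('t8.npy',t,allow_pickle=True);np.save('s8.npy',s,allow_pickle=True)
o=robot.get_obs();p=o['tool_pos'];print(p,o['ee_rot'],o['wrist_force'],o['width'])
from scipy.spatial.transform import Rotation as Ro
R=Ro.from_euler('xyz',o['ee_rot']).as_matrix();G=p-.011*R[:,2]
f=lambda x,y,z:G+R@np.array([x+.0063,-y,-z])
print('label',f(.042,0,0))
for q in [(.06,-.023,.005),(.06,.008,.005),(.06,.008,-.005),(.045,.008,.005),(.045,.023,.005),(.045,.023,-.005)]:
    a=proj(t,f(*q))[0];b=proj(s,f(*q))[0];print(q,((a-[255,110]+.5)*8).round(0),((b-[220,145]+.5)*10).round(0))
print('lens pred',[((proj(v,[.749,-.0545,.2])[0]-o+.5)*k).round(0) for v,o,k in((t,[255,110],8),(s,[220,145],10))])
# direction of +z,+y at lens in side
print([((proj(s,np.array([.749,-.0545,.2])+d)-proj(s,[.749,-.0545,.2]))*10).round(1) for d in np.eye(3)*.01])
E
```

```text
[ 0.62693294 -0.04418647  0.15883011] [ 3.14138862 -0.69892887 -0.08420843] [-0.66812941  0.15802757 -1.28979346] 0.04576934789322302
label [ 0.656725   -0.0466989   0.19832709]
(0.06, -0.023, 0.005) [410. 505.] [448. 258.]
(0.06, 0.008, 0.005) [308. 507.] [410. 301.]
(0.06, 0.008, -0.005) [306. 495.] [394. 316.]
(0.045, 0.008, 0.005) [308. 553.] [441. 333.]
(0.045, 0.023, 0.005) [259. 554.] [423. 354.]
(0.045, 0.023, -0.005) [258. 541.] [406. 369.]
lens pred [array([322., 272.]), array([207., 274.])]
[array([[-26.6,  -4.8]]), array([[-10.8,  14.3]]), array([[ -1.2, -24.6]])]
```

View pics/s8.png

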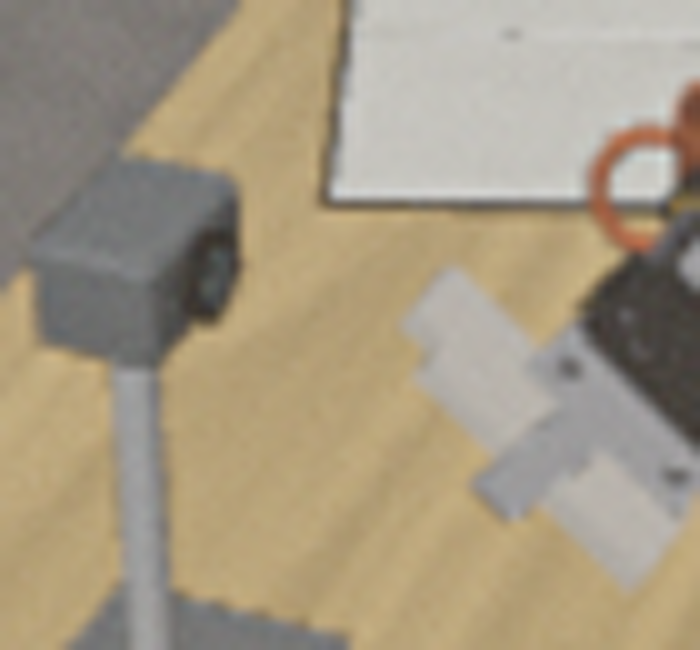

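View pics/t8.png

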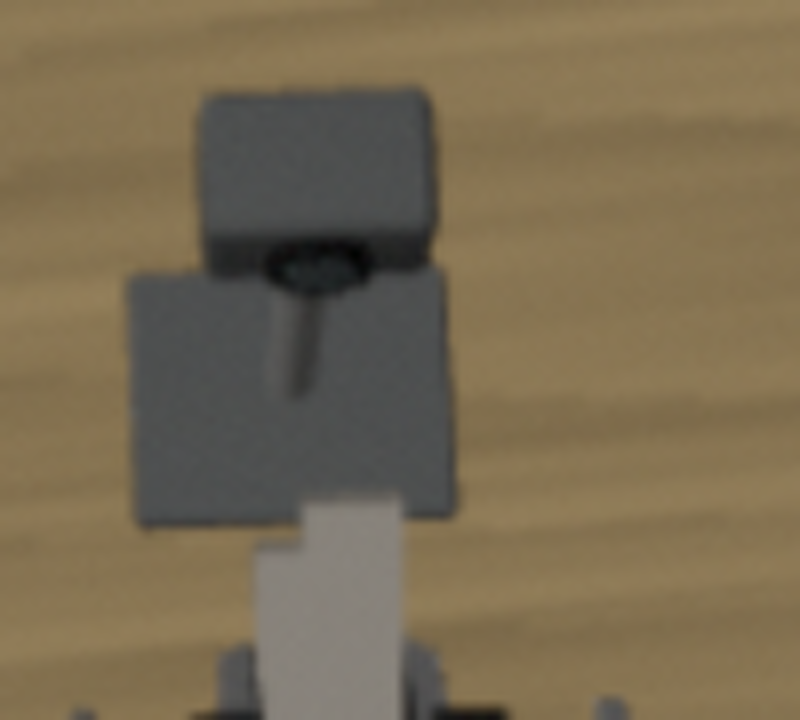

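Request:
arm_command(plan=[0.3,0.05,0,0,0,0,1,0,0,0,0,0,0,1,0,0,0,0,0,0,1,0,0,0,0,0,0,1,0,0,0,0,0,0,1,0,0,0,0,0,0,1])

```text
time: 13.05
tool_pos: [0.6291, -0.0448, 0.1602]
ee_rot: [3.141, -0.698, -0.084]
wrist_force: [-0.7, 0.6, -0.9]
width: 0.0461
```

```bash
python3 - <<'E'
from h import *
t=snap('top');s=snap('side');save(t,'t9.png');save(s,'s9.png')
o=robot.get_obs();p=o['tool_pos'];print(o['time'],p,o['ee_rot'],o['wrist_force'],o['width'],abs(o['qvel']).max())
from scipy.spatial.transform import Rotation as Ro
R=Ro.from_euler('xyz',o['ee_rot']).as_matrix();G=p-.011*R[:,2]
print('label',G+R@[.0483,0,0])
E
```

```text
13.15 [ 0.62917001 -0.04478606  0.16024358] [ 3.14147352 -0.6981613  -0.08409424] [-0.1729232   0.79983455 -2.25726948] 0.045542041985320414 0.0019450528149677654
label [ 0.65899248 -0.04729857  0.1997176 ]
```

View pics/s9.png

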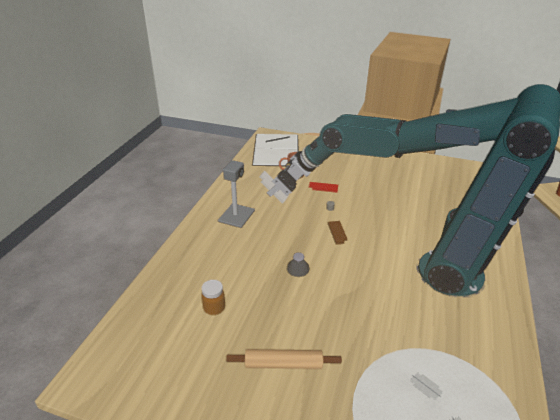

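View pics/t9.png

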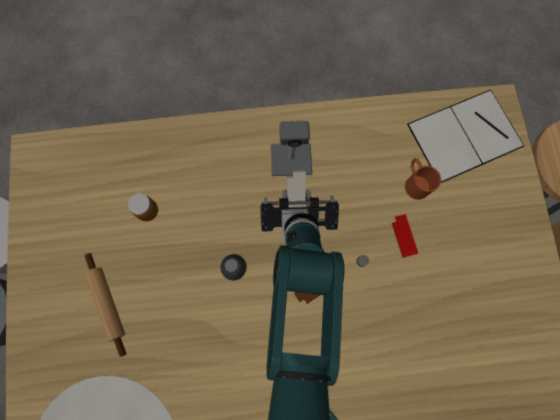

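The pictures show the tile held in front of the lens (side px 272,186; top px 297,186). The prop is empty, the plunger is up, and the jar, mug and rolling pin haven't moved. I'll hand it in.

```bash
python3 -c "
from h import *
print(close_job())"
```

```text
the job is handed in; nothing more can be done
None
```

The job was handed in at about 13 s, with the tile held still in the gripper in front of the lens.

- **Self-timer:** I pressed the plunger down until its force rose to about 15 N, well past the 6.5 N spring, with the fingertips at about 46 mm. I held it there for over half a second and released it. The next picture showed the head sprung back up.
- **Tile:** I gripped the white tile across its width about 6 mm to the plain side of its middle, so the notched end is uncovered. The finger opening reads 45.5–46 mm.
- **Final pose:** The tile is tipped up 40.0° at yaw -4.8°, about the same as the camera's. The middle of the notched end is at (0.659, -0.047, 0.200), about 9 cm in front of my lens estimate of (0.749, -0.055, 0.200–0.202), and centred to about 1 mm. The arm was at rest.
- **Bystanders:** The jar, mug and rolling pin look unmoved in the last pictures.

**Disagreements:** The side camera reads about 1 pixel (2–4 mm) off the arm's own position, and the top camera about half a pixel. I placed the tile relative to the lens within the same views to cancel this. The lens height came out up to 2 mm above the stated 200 mm, so I kept to 200 mm.

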